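# Start the kiln from its switch boxes

### The arm

A 7-joint arm with a two-finger parallel gripper is mounted at the origin on the work surface. World frame = base frame: x ahead of the robot, y to its left, z up, the work surface at z = 0. Lengths are in m, angles in rad, forces in N, time in s.
With the tool pointing down it reaches from about 0.425 to 1.025 m from the base axis. Payload 3.6 kg.
Tool frame: the origin (TCP) lies at the very end of the fingers, on their centre line; the grasp point (between the pads) lies 19 mm behind it (manip.tcp_to_grasp is the z of the grasp point in the tool frame, in m); z points along the fingers, y is the line along which they close (so a half turn about z gives the same grasp; the last joint's range is limited). The gripper opens to 85 mm and grips with 20 to 120 N. Pads are 22 mm wide; open, the fingers measure 114 mm over their backs; the gripper's body (76 mm by 85 mm) begins 54 mm behind the grasp point. The pads swing forward as they close: fully open they stand 13 mm farther back than shut.
Start: joints at [-1.268, 0.591, 0.048, 1.609, -0.033, 0.943, -0.034], TCP at [0.28, 0.669, 0.231] pointing down, gripper open.
Joint ranges: [-2.69, 2.69], [-0.47, 2.24], [-1.27, 1.36], [0.19, 2.51], [-1.53, 4.68], [0.08, 2.07], [-3.09, 3.09]. Speed limits (rad/s): [2.57, 2.57, 3.14, 3.14, 3.14, 3.14, 3.14].

### API

Orientations are given as a rotation vector (axis times angle).
In Python, from rig import manip gives the robot as it stands. Calls block until the motion is done:
- manip.move_pose(position, orientation): joint-space move of the TCP to a pose.
- manip.movel(position, velocity=0.15, orientation=None): straight line of the TCP; orientation=None keeps the orientation; velocity is the mean speed in m/s.
- manip.move_joints(angles): joint-space move.
- manip.release() and manip.gripper_close(): open the fingers fully, or close them until they stop; the grip force is fixed at half the most.
- manip.sleep(seconds).
- manip.inverse_kinematics(position, orientation): joint angles nearest the present ones, or None.
- manip.capture(name): name is "side" or "top"; returns a dict with "pixels" (420x560x3 uint8, red, green, blue), "fovy" (degrees; the focal length in pixels is half the picture's height over the tangent of half this angle, whatever the lens; pixels are square), "cx", "cy" (the principal point, pixels), "dist" ([k1, k2, p1, p2, k3] as OpenCV has them; the pictures are not rectified), "rvec" (rotation vector, rad) and "tvec" (3), from world to camera coordinates, as OpenCV has them. Camera axes: x right, y down, z forward; pixel columns grow to the right and rows downward; lengths in m; the calibration is good to about 2 mm. A picture is of the moment at which its call begins. There is no depth.
A pose or a line that the arm cannot do raises manip.Unreachable and nothing moves.
- manip.hand_in(): hands the job in; it is judged then, once.
Trained networks look in a picture, given as the dict that the camera call returned (one of the last four; its "shot" number tells which), for a name from the list of things; names that differ only in an ending like _2 or _b are one class to them, and where a whole thing is asked for, a point or a joint stands for the part that bears it (a point fixed in the world has none). Each returns a list of dicts, best first, with "confidence" (0 to 1); they miss things now and then, are a little off and sometimes report something else, mostly with a low value. They report only what shows in the picture. A call takes as long as a camera call.
- manip.search_frame(picture, label): "xyz" ([x, y, z] in m, in world coordinates, good to about 4 mm: the middle of the surface that is visible of it).
- manip.outline_of(picture, label): "mask" (420x560 bool, what is visible of it).
- manip.landmark_of(picture, label): "xyz" ([x, y, z] in m, in world coordinates, good to about 4 mm: a listed point, or the origin of a listed thing).
Readings, each from a call of its own:
- manip.get_time_s(): time.
- manip.get_q(): joint angles.
- manip.get_qvel(): joint speeds.
- manip.get_effort(): joint torques, N m.
- manip.get_ee_pos(): TCP position.
- manip.get_eef_rot(): TCP orientation.
- manip.get_ft_force(): force on the tool from outside, world axes, zero at the start.
- manip.get_ft_torque(): the same for the moment, N m.
- manip.get_width(): opening from 0.0 (shut) to 1.0 (fully open).
- manip.get_grasp_force(): force on a finger pad.
Only numpy, scipy, OpenCV 4.12 (cv2) and the standard library are available. Lean on these libraries where they do the work, as an engineer would, in place of code of your own. Each camera call takes 0.05 s, during which the arm holds its last target. There are 200 camera calls.

### The job

Start the kiln from the switch boxes on the bench: with the fingertips press the blue vent-fan button fully in, then the green mains button, then the yellow heat button, each lightly and in that order; they stay in by themselves. Do not press the red stop button or press a button before its turn, do not lift, tip or shove the boxes, and leave the pottery, the jar and the spatula undisturbed.

Things in the scene. Friction and masses are not known exactly. Their poses are not given: they have to be found in the camera images.
- vent_box: loose grey switch box with the blue button, 74 x 74 mm, 55 mm tall, 0.5 to 0.9 kg, standing on the bench; origin at the centre of its underside, z up. No cable. A black collar, 50 mm across and 6 mm high, is round the button on its top
- vent_top (a point): centre of the top face of the blue push button (vent fan): a flat round cap 38 mm across, in the middle of its box, 79 mm above the bench while out; moves down with the button
- vent_button (a joint): travel of the blue button in m: 0 = out (cap 18 mm proud of its collar), 0.010 = fully in (cap 8 mm proud). Pressed straight down; it starts to move at about 3.5 N, needs about 5 N at 10 mm and stays in when left; beyond that the cap alone gives up to 8 mm more on a spring (6.5 N rising by 1 N per mm) and springs back
- mains_box: loose grey switch box with the green button, 74 x 74 mm, 75 mm tall, 0.5 to 0.9 kg, standing on the bench; origin at the centre of its underside, z up. No cable. A black collar, 50 mm across and 6 mm high, is round the button on its top
- mains_top (a point): centre of the top face of the green push button (mains): a flat round cap 38 mm across, in the middle of its box, 99 mm above the bench while out; moves down with the button
- mains_button (a joint): travel of the green button in m: 0 = out (cap 18 mm proud of its collar), 0.010 = fully in (cap 8 mm proud). Pressed straight down; it starts to move at about 3.5 N, needs about 5 N at 10 mm and stays in when left; beyond that the cap alone gives up to 8 mm more on a spring (6.5 N rising by 1 N per mm) and springs back
- heat_box: loose grey switch box with the yellow button, 74 x 74 mm, 65 mm tall, 0.5 to 0.9 kg, standing on the bench; origin at the centre of its underside, z up. No cable. A black collar, 50 mm across and 6 mm high, is round the button on its top
- heat_top (a point): centre of the top face of the yellow push button (heat): a flat round cap 38 mm across, in the middle of its box, 89 mm above the bench while out; moves down with the button
- heat_button (a joint): travel of the yellow button in m: 0 = out (cap 18 mm proud of its collar), 0.010 = fully in (cap 8 mm proud). Pressed straight down; it starts to move at about 3.5 N, needs about 5 N at 10 mm and stays in when left; beyond that the cap alone gives up to 8 mm more on a spring (6.5 N rising by 1 N per mm) and springs back
- stop_box: loose grey switch box with the red button, 74 x 74 mm, 60 mm tall, 0.5 to 0.9 kg, standing on the bench; origin at the centre of its underside, z up. No cable. A black collar, 50 mm across and 6 mm high, is round the button on its top
- stop_top (a point): centre of the top face of the red push button (emergency stop): a flat round cap 38 mm across, in the middle of its box, 84 mm above the bench while out; moves down with the button
- stop_button (a joint): travel of the red button in m: 0 = out (cap 18 mm proud of its collar), 0.010 = fully in (cap 8 mm proud). Pressed straight down; it starts to move at about 3.5 N, needs about 5 N at 10 mm and stays in when left; beyond that the cap alone gives up to 8 mm more on a spring (6.5 N rising by 1 N per mm) and springs back
- mug: loose terracotta mug, 68 mm across, 80 mm tall, with a handle on its +y side; origin at the centre of its underside
- bowl: loose small white bowl, 76 mm across, 45 mm tall; origin at the centre of its underside
- jar: loose amber glaze jar with a steel cap, 56 mm across, 75 mm tall; origin at the centre of its underside
- scraper: loose wooden-handled spatula lying flat on the bench, 200 mm long along its x axis; origin at its middle, underside

How it is judged:
By the outcome, as a careful person would: the job done as asked, in the order asked, and still so for the second after the job is handed in, with the robot touching nothing.
It also fails if it takes over 54 s, if anything falls off the work surface, if the arm or the gripper's body presses on something with over 40 N, if the wrist force passes 120 N, or if a joint passes its speed limit or range.

## Working session

There is one attempt and no reset: what is moved stays moved. The work goes in short steps, each a Python script; the robot and the scene stay as the last script left them, time stands still between calls to the robot, and variables do not carry over. Pictures are saved under pics/ and viewed, at most 10 in all, crops included, and the job is handed in when it is done.

```bash
mkdir -p pics; ls; python3 - <<'E'
from rig import manip
import cv2,numpy as np
for c in ("top","side"):
    p=manip.capture(c); cv2.imwrite(f"pics/{c}0.png",p["pixels"][:,:,::-1])
    print(c,p["fovy"],p["cx"],p["cy"],p["dist"],p["rvec"],p["tvec"])
    for n in ["vent_top","mains_top","heat_top","stop_top","mug","bowl","jar","scraper"]:
        print(n,[(np.round(d["xyz"],4).tolist(),round(d["confidence"],2)) for d in manip.landmark_of(p,n)[:2]])
print(manip.get_time_s(),manip.get_eef_rot(),manip.get_ft_force())
E
```

```text
pics
top 55.78657107815939 279.90885271230013 212.2734972225394 [-0.00716158  0.          0.          0.          0.        ] [ 1.90635564 -2.29838341  0.25136915] [0.10940309 0.6223466  0.75566053]
vent_top [([0.5165, -0.3367, 0.0779], 0.72), ([0.5364, 0.3394, 0.0842], 0.24)]
mains_top [([0.5995, 0.1021, 0.0988], 0.8)]
heat_top [([0.6037, -0.0944, 0.0866], 0.67)]
stop_top [([0.5359, 0.3387, 0.0854], 0.91)]
mug [([0.5955, 0.2234, -0.0022], 0.85)]
bowl [([0.4985, -0.2195, -0.0009], 0.79)]
jar [([0.4767, 0.0013, 0.0017], 0.96)]
scraper [([0.7434, -0.0895, 0.0016], 0.71)]
side 45.645819505552396 275.54089862436985 205.27838648933175 [-0.04643603  0.          0.          0.          0.        ] [ 2.10578915 -0.29679989  0.16904042] [-0.60910938  0.16615338  1.06791575]
vent_top [([0.5139, -0.3326, 0.0787], 0.95)]
mains_top [([0.6027, 0.1023, 0.1021], 0.48), ([0.603, 0.1056, -0.0016], 0.27)]
heat_top [([0.5987, -0.0927, 0.0893], 0.53)]
stop_top [([0.537, 0.3381, 0.0795], 0.42)]
mug [([0.5951, 0.2202, 0.0051], 0.7), ([0.5368, 0.3421, 0.0811], 0.21)]
bowl [([0.4996, -0.2211, -0.0012], 0.78)]
jar [([0.477, 0.0008, -0.0019], 0.86), ([0.5001, -0.2207, -0.001], 0.6)]
scraper [([0.7435, -0.081, 0.0021], 0.64)]
0.9 [ 6.19174032e-01  3.07993556e+00 -1.90971874e-05] [-0.21334978  0.13541724  0.03169161]
```

View pics/top0.png

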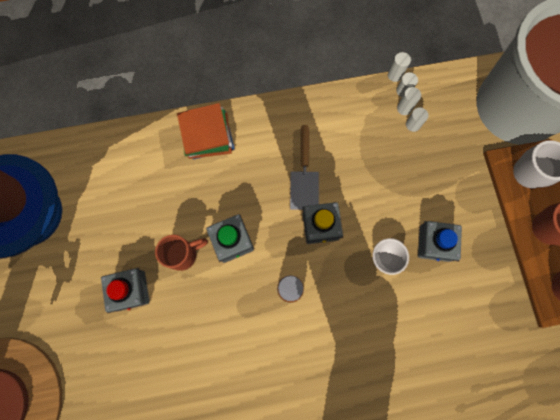

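View pics/side0.png

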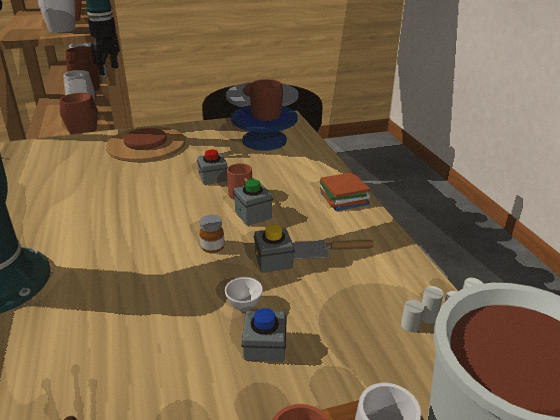

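The pictures agree with the networks: from above, blue is at (447,239), green at (228,236), yellow at (323,219) and red at (118,290). Nothing stands over the caps. I'll check the cap centres by two-view colour triangulation before moving.

```bash
cat > h.py <<'E'
import numpy as np,cv2
from rig import manip
HUE={"vent":(105,130),"mains":(50,85),"heat":(20,33)}
G={"vent":(.515,-.335,.079),"mains":(.601,.102,.099),"heat":(.601,-.0935,.089)}
def cam(p):
    f=p["pixels"].shape[0]/2/np.tan(np.radians(p["fovy"])/2)
    return np.array([[f,0,p["cx"]],[0,f,p["cy"]],[0,0,1]]),np.array(p["dist"]),np.array(p["rvec"],float),np.array(p["tvec"],float)
def blob(p,n,r=22):
    K,D,rv,t=cam(p)
    g=cv2.projectPoints(np.array([G[n]]),rv,t,K,D)[0].ravel()
    hsv=cv2.cvtColor(p["pixels"],cv2.COLOR_RGB2HSV)
    m=cv2.inRange(hsv,(HUE[n][0],120,50),(HUE[n][1],255,255))
    k=np.zeros_like(m); cv2.circle(k,tuple(int(v) for v in g),r,255,-1); m&=k
    return g,m
E
python3 - <<'E'
from h import *
P=[manip.capture(c) for c in ("top","side")]
for n in G:
    u=[];Pm=[]
    for p in P:
        g,m=blob(p,n); K,D,rv,t=cam(p)
        M=cv2.moments(m,True); c=np.array([M["m10"],M["m01"]])/M["m00"]
        print(n,"proj",g.round(1),"centroid",c.round(1),"area",M["m00"])
        u.append(cv2.undistortPoints(c.reshape(1,1,2),K,D).reshape(2,1)); Pm.append(np.c_[cv2.Rodrigues(rv)[0],t])
    X=cv2.triangulatePoints(Pm[0],Pm[1],u[0],u[1]).ravel(); print("  tri",(X[:3]/X[3]).round(4))
E
```

```text
vent proj [449.4 237.3] centroid [447.  238.7] area 327.0
vent proj [263.5 315.5] centroid [264.  318.8] area 389.0
  tri [ 0.515  -0.3338  0.0696]
mains proj [228.4 233.9] centroid [227.  234.9] area 319.0
mains proj [251.5 182.9] centroid [252.1 185.4] area 167.0
  tri [0.6023 0.1059 0.0893]
heat proj [324.4 217.1] centroid [324.2 218.5] area 317.0
heat proj [273.  228.7] centroid [273.6 230.6] area 284.0
  tri [ 0.6008 -0.0934  0.0837]
```

Triangulation agrees with the networks in x and y to about 3 mm. The heights come out a little low because the blobs include the cap sides. Next I press blue under force control.

```bash
cat >> h.py <<'E'
T={"vent":(.515,-.3345,.079),"mains":(.6015,.1035,.099),"heat":(.601,-.0935,.089)}
def down(x,y):
    a=(np.arctan2(y,x)+np.pi/2)/2
    return [np.pi*np.cos(a),np.pi*np.sin(a),0]
def press(n):
    x,y,z=T[n]
    manip.move_pose([x,y,.2],down(x,y)); manip.movel([x,y,z+.012],.12); manip.sleep(.2)
    f0=np.array(manip.get_ft_force()); log=[]; d=z+.012
    while d>z-.016:
        d-=.001; manip.movel([x,y,d],.02); f=np.array(manip.get_ft_force())-f0
        log.append((round((d-z)*1e3),round(float(manip.get_ee_pos()[2]-z)*1e3,1),*f.round(1).tolist()))
        if f[2]>25 or (d<z-.0105 and f[2]>8): break
    manip.movel([x,y,.2],.12)
    print(n,*log,manip.get_time_s(),sep="\n")
E
python3 - <<'E'
from h import *
manip.gripper_close(); press("vent")
p=manip.capture("side"); cv2.imwrite("pics/s1.png",p["pixels"][:,:,::-1])
print(manip.landmark_of(p,"vent_top")[:1])
E
```

```text
vent
(11, 11.1, -0.9, -0.1, -1.5)
(10, 9.9, -0.2, -0.1, -1.1)
(9, 8.9, 0.4, -0.0, -1.3)
(8, 7.9, -0.5, 0.4, -1.8)
(7, 6.9, 0.2, -0.6, -1.0)
(6, 5.9, 0.8, -0.4, -1.9)
(5, 4.9, -0.6, -0.4, -1.9)
(4, 3.9, -0.1, 0.4, -0.9)
(3, 2.9, -0.7, -0.0, -1.4)
(2, 1.9, -0.4, -0.2, -1.5)
(1, 0.9, -0.2, -0.1, -1.5)
(0, 0.0, -1.2, 0.8, -0.2)
(-1, -0.8, -0.4, -0.3, 0.5)
(-2, -1.9, -0.7, -0.1, 1.1)
(-3, -3.0, -0.4, 0.3, 1.8)
(-4, -4.1, -0.2, -0.1, 1.9)
(-5, -5.1, 0.8, -0.3, 1.3)
(-6, -6.0, 0.0, -0.3, 2.2)
(-7, -7.0, -0.2, -0.1, 1.7)
(-8, -8.0, 1.0, -2.1, 1.3)
(-9, -9.0, -0.4, -1.4, 2.7)
(-10, -9.8, -0.0, -0.4, 2.9)
(-11, -10.6, -0.5, 0.7, 5.8)
(-12, -11.5, -0.7, -0.3, 6.2)
(-13, -12.3, -1.3, 0.5, 7.1)
(-14, -13.2, 0.0, 0.8, 8.7)
14.3833
[{'xyz': [0.5129, -0.3344, 0.0718], 'confidence': 0.52}]
```

View pics/s1.png

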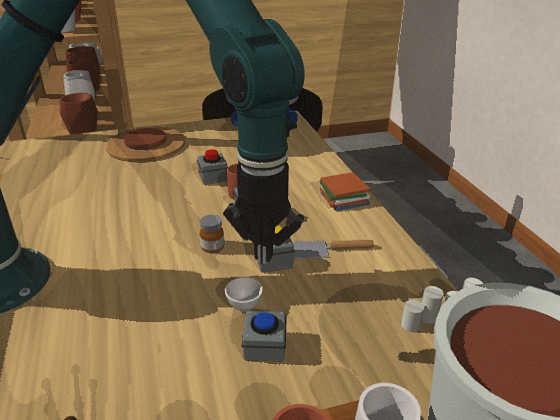

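The blue cap at (264,321) now sits lower in its collar, and its box has not moved. The force jump past 10 mm also shows it latched. Green and yellow are next.

```bash
python3 - <<'E'
from h import *
press("mains")
p=manip.capture("top"); print(manip.landmark_of(p,"mains_top")[:1])
press("heat")
manip.move_pose([.28,.669,.231],down(.28,.669))
for c in ("top","side"):
    p=manip.capture(c); cv2.imwrite(f"pics/{c}2.png",p["pixels"][:,:,::-1])
    for n in ["vent_top","mains_top","heat_top","stop_top"]:
        print(n,[np.round(d["xyz"],4).tolist() for d in manip.landmark_of(p,n)[:1]])
print(manip.get_time_s())
a,b=cv2.imread("pics/side0.png"),cv2.imread("pics/side2.png")
cv2.imwrite("pics/cmp.png",np.hstack([cv2.resize(i[130:370,170:310],None,fx=2.4,fy=2.4) for i in (a,b)]))
E
```

```text
mains
(11, 11.1, 0.0, 0.8, -0.8)
(10, 9.9, -1.0, -0.4, -1.0)
(9, 8.9, -1.5, 0.9, -0.0)
(8, 7.9, -0.4, 0.7, -0.1)
(7, 6.9, -0.5, -0.0, -0.7)
(6, 5.9, 0.1, 0.0, 0.8)
(5, 4.9, 0.3, 0.9, -0.3)
(4, 3.9, -0.6, -0.1, -0.4)
(3, 2.9, -0.3, -0.4, 0.3)
(2, 1.9, -0.2, 0.2, -0.1)
(1, 0.9, -0.6, -0.6, -0.4)
(0, 0.0, -0.7, -0.4, 0.3)
(-1, -0.8, -0.8, -0.4, 2.4)
(-2, -1.9, -1.1, -0.0, 2.3)
(-3, -3.0, 0.2, -0.2, 2.2)
(-4, -4.1, -0.6, 0.4, 2.7)
(-5, -5.1, -0.5, 0.5, 2.0)
(-6, -6.0, 0.3, -0.2, 1.9)
(-7, -7.0, -0.4, -0.1, 2.4)
(-8, -8.0, 0.6, -0.0, 3.0)
(-9, -9.0, -0.1, -0.4, 2.9)
(-10, -9.9, 0.5, -0.7, 4.4)
(-11, -10.6, -0.8, 0.4, 7.0)
(-12, -11.5, -0.5, -0.3, 6.5)
(-13, -12.3, -1.2, 1.5, 8.2)
24.5667
[{'xyz': [0.6002, 0.104, 0.0917], 'confidence': 0.47}]
heat
(11, 11.1, 0.6, -0.2, 0.7)
(10, 9.9, 1.0, 0.6, 1.7)
(9, 8.9, 0.6, -0.9, 0.6)
(8, 7.9, 1.5, -0.5, 1.1)
(7, 6.9, 0.9, 0.2, 0.9)
(6, 5.9, 0.7, -0.2, 0.0)
(5, 4.9, 0.3, -0.6, 1.1)
(4, 3.9, 0.7, -0.6, 0.9)
(3, 2.9, 1.3, -0.1, 0.9)
(2, 1.9, -0.3, -0.4, 1.5)
(1, 0.9, 0.6, -0.7, -0.0)
(0, 0.0, 0.8, -1.1, -0.0)
(-1, -0.9, 0.8, -0.6, 4.0)
(-2, -1.9, 0.6, -1.0, 2.4)
(-3, -3.0, 0.7, -1.1, 3.0)
(-4, -4.1, 3.0, -1.5, 3.3)
(-5, -5.1, 0.5, -1.0, 3.8)
(-6, -6.0, 1.0, -0.4, 3.8)
(-7, -7.1, 1.3, -0.6, 3.7)
(-8, -8.0, 1.3, -0.4, 3.4)
(-9, -9.0, 2.0, -1.6, 4.3)
(-10, -9.8, 0.7, -0.1, 5.8)
(-11, -10.6, 1.7, -0.7, 7.3)
(-12, -11.5, 1.1, 0.1, 8.2)
33.825
vent_top [[0.515, -0.3359, 0.068]]
mains_top [[0.5979, 0.1052, 0.0903]]
heat_top [[0.6018, -0.096, 0.0749]]
stop_top [[0.5382, 0.3376, 0.0839]]
vent_top [[0.5123, -0.3316, 0.0687]]
mains_top [[0.6023, 0.1049, 0.0904]]
heat_top [[0.5986, -0.0892, 0.0791]]
stop_top [[0.5386, 0.3395, 0.0801]]
37.2333
```

View pics/cmp.png

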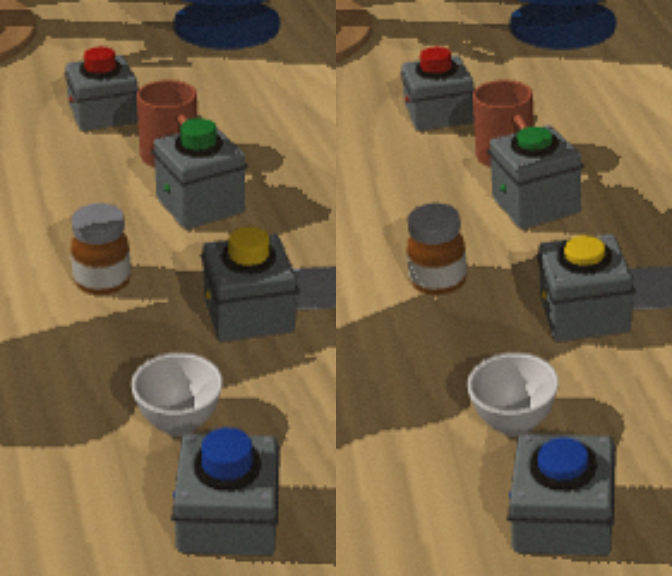

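Comparing before (left) and after (right), the blue, green and yellow caps are all in (right half, at about (563,458), (534,138) and (585,250)). Red is still out at (436,60), and nothing else has moved.

```bash
python3 -c "
from rig import manip
print(manip.hand_in())"
```

```text
the job is handed in; nothing more can be done
None
```

I pressed the blue, green and yellow buttons fully in, in that order, at about 9 N or less each; red is still out, nothing else appears to have moved in the before-and-after pictures, and the job was handed in at about 37 s.

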